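# Clamp a glued transformer core in the cam jig

### The job

The transformer's ferrite core has just been glued. Stand it upright in the nest of the gluing jig, lengthwise between the two low rails in front of the backstop, and then turn the red wing knob clockwise until the eccentric cam bears on the core and presses it against the backstop's sprung pad with about 11 newtons (5 to 18 will do), so that it stays clamped when you let go. Be gentle: ferrite chips if the cam presses harder than 25 newtons; do not disturb the other things on the bench.

Things in the scene. Friction and masses are not known exactly. Their poses are not given: they have to be found in the camera images.
- core_centre (a point): centre (half-way up) of the loose transformer: a black ferrite core with yellow tape and winding, 32 mm along its own x, 42 mm along its own y, 35 mm high (z up), 28 to 56 g; best grasped across its 32 mm width, in its upper half
- transformer: the same transformer; origin at the centre of its underside, axes as for its centre
- jig: the gluing jig, fixed on the bench: aluminium base plate 134 mm (x) by 80 mm (y), its top 10 mm above the bench; origin at the centre of its underside, z up, x the clamping direction, from the knob towards the backstop. The cam's pivot stands at x = -32 mm, y = 0
- nest (a point): middle of the nest's floor, on the base plate (jig x = 11 mm, y = 0); axes as the jig's. Two low dark rails run along x, from 13 mm before to 19 mm beyond it, inner faces at y = -18 and +18 mm; they are 9 mm high with flared tops. The core stands between them with its 42 mm length along x; set down with its centre here it has 2 mm or more of room to the open cam and to the backstop
- backstop: dark steel backstop bracket on the jig with a sprung brass pad, 30 mm wide and 26 mm high, on the side towards the knob; origin at the foot of the pad's face as it stands at rest, x as the jig's. Bolted in a slot with that face somewhere between x = 34.2 and 38.2 mm of the jig. The pad gives way along +x: 3 N preload, then 6 N per mm, 6 mm of travel
- cam: eccentric cam with red wing knob, on an upright pivot; origin on the pivot at the base plate's top, z up, x from pivot to lobe (red dot). Steel disc of radius 26 mm, 4 to 22 mm above the plate, centre 7 mm from the pivot. Turned clockwise (from above) from pointing straight away from the backstop it starts at 0.2 to 0.5 rad, meets a core that rests on the pad at 1.3 to 1.9, end stop 2.8 rad
- wing (a point): centre of the red wing, a bar 36 mm long (along the cam's y, across the lobe), 12 mm thick (x), 24 mm high, its underside 5 mm above the top of a seated core. The pivot's own drag is 0.14 N m; friction holds the cam where it is left. Each newton of clamping adds about 22 mN m of turning resistance (7 mm offset, rim friction 0.5 to 0.7). Once the core meets the pad it grows 4 N each 0.1 rad
- heat_sink: bystander: finned aluminium heat sink 40 x 30 x 15 mm, origin at its underside
- capacitor: bystander: black standing capacitor, 25 mm across, 35 mm high, origin at its underside
- glue: bystander: white glue bottle with red nozzle, 41 mm across, 131 mm high, origin at its underside
- amber_tape: bystander: roll of amber tape, 77 mm across, 12 mm high, origin at its underside
Mind the look-alikes: they are no part of the job. What is shaped like the transformer but pink or purple is not meant.

How it is judged:
By the outcome, as a careful person would: the job done as asked, in the order asked, and still so for the second after the job is handed in, with the robot touching nothing.
It also fails if it takes over 70 s, if anything falls off the work surface, if the arm or the gripper's body presses on something with over 40 N, if the wrist force passes 120 N, or if a joint passes its speed limit or range.

### The arm

A 7-joint arm with a two-finger parallel gripper is mounted at the origin on a cart in front of the work surface, level with it; the furniture and walls round the work are solid. World frame = base frame: x ahead of the robot, y to its left, z up, the work surface at z = 0. Lengths are in mm, angles in rad, forces in N, time in s.
With the tool pointing down it reaches from about 400 to 750 mm from the base axis. Payload 19.5 kg.
Tool frame: the origin (TCP) lies midway between the tips of the shut fingers; the grasp point (between the pads) lies 19 mm behind it; z points along the fingers, y is the line along which they close (so a half turn about z gives the same grasp; the last joint's range is limited). The gripper opens to 85 mm and grips with 20 to 120 N. Pads are 22 mm wide; open, the fingers measure 114 mm over their backs; the gripper's body (76 mm by 85 mm) begins 54 mm behind the grasp point. The pads swing forward as they close: fully open they stand 13 mm farther back than shut.
Start: joints at [-1.388, 0.707, -0.028, 1.485, 0.022, 0.951, -0.075], TCP at [128.163, 560.508, 231.268] pointing down, gripper open.
Joint ranges: [-2.71, 2.71], [-0.32, 2.16], [-1.57, 1.52], [0, 2.45], [-1.46, 4.6], [0, 2.02], [-2.83, 2.83]. Speed limits (rad/s): [1.89, 1.89, 2.57, 2.57, 3.01, 3.01, 3.01].

### API

Orientations are given as a rotation vector (axis times angle).
In Python, from rig import status, cams, arm, nets gives the robot as it stands. The module is installed in compiled form; this text tells all that it offers.
- The arm moves only by the shell command python3 -m inch 'ROWS' [FORCE]. ROWS is JSON, a list of rows, each a list of 5 numbers: the closure, from -1 (fully open) to 1 (shut), then the shift along the tool's x, y, z in m, then the turn about the tool's z in degrees. In form: [[jaw, tx, ty, tz, turn], ...]. A call has 1 to 12 rows; each row is the pose to reach, as a shift and turn from the pose commanded when the call began, along the tool's axes at that moment; what a row does not reach only later rows make up. A row lasts 1/12 s, in which the tool goes at most 41.7 mm and 7.16 degrees, less where a joint would pass 70% of its speed; a pose out of reach is approached as far as the arm can. A call with a gripper value outside its range is refused whole. The fingers move at their own pace and stop on an object; FORCE is the grip in N (left out, the last holds). Time passes only in rows, so rows that repeat a pose let the fingers close. It gives the time, the measured TCP pose, the force, the opening and the grip force at its end, in the units of the state.
- status.observe(): the state, without advancing time (a new reading comes with each control period).
- cams.get_image(name): name is "scene" or "top"; returns a dict with "img" (420x560x3 uint8, red, green, blue), "mtx" (3x3 intrinsics, pixels), "R" (3x3) and "t" (3): a world point X has camera coordinates R X + t. Camera axes: x right, y down, z forward; pixel columns grow to the right and rows downward; lengths in mm; the calibration is good to about 2 mm. A picture is of the moment at which its call begins. There is no depth.
- arm.finish_job(): hands the job in; it is judged then, once.
Trained networks look in a picture, given as the dict that the camera call returned (one of the last four; its "shot" number tells which), for a name from the list of things; names that differ only in an ending like _2 or _b are one class to them, and where a whole thing is asked for, a point or a joint stands for the part that bears it (a point fixed in the world has none). Each returns a list of dicts, best first, with "confidence" (0 to 1); they miss things now and then, are a little off and sometimes report something else, mostly with a low value. They report only what shows in the picture. A call takes as long as a camera call. They do not tell look-alikes from the thing itself.
- nets.search_frame(picture, name): "xy" ([column, row] in pixels, amid what is visible of it).
- nets.cut_out(picture, name): "pixels" (420x560 bool, what is visible of it) and "xy" ([column, row] in pixels, amid what is visible of it).
The state is a dict: "time_s": time; "joint_pos": joint angles; "qd": joint speeds; "joint_efforts": joint torques, N m; "tool_pos": TCP position; "ee_rot": TCP orientation; "wrist_force": force on the tool from outside, world axes, zero at the start; "wrist_torque": the same for the moment, N m; "grip_width": finger opening in mm; "grasp_force": force on a finger pad.
Only numpy, scipy, OpenCV 4.12 (cv2) and the standard library are available. Lean on these libraries where they do the work, as an engineer would, in place of code of your own. Each camera call takes 0.05 s, during which the arm holds its last target. There are 200 camera calls.

## Working session

There is one attempt and no reset: what is moved stays moved. The work goes in short steps, Python scripts to look and compute and a shell command to move; the robot and the scene stay as the last step left them, time stands still between calls to the robot, and variables do not carry over. Pictures are saved under pics/ and viewed, at most 10 in all, crops included, and the job is handed in when it is done.

```bash
mkdir -p pics; cat > h.py <<'E'
import numpy as np, cv2
from rig import status, cams, arm, nets
def ray(p,xy):
    R=np.array(p["R"]);t=np.array(p["t"]);K=np.array(p["mtx"])
    d=R.T@np.linalg.solve(K,[xy[0],xy[1],1.]);o=-R.T@t
    return o,d/np.linalg.norm(d)
def atz(p,xy,z):
    o,d=ray(p,xy);return o+d*(z-o[2])/d[2]
def tri(p,a,q,b):
    o1,d1=ray(p,a);o2,d2=ray(q,b)
    s=np.linalg.lstsq(np.c_[d1,-d2],o2-o1,rcond=None)[0]
    A=o1+s[0]*d1;B=o2+s[1]*d2
    return (A+B)/2,np.linalg.norm(A-B)
def proj(p,X):
    c=np.array(p["R"])@X+np.array(p["t"]);u=np.array(p["mtx"])@c;return u[:2]/u[2]
def save(p,n): cv2.imwrite("pics/"+n,np.array(p["img"])[:,:,::-1])
E
python3 - <<'E'
from h import *
np.set_printoptions(precision=1,suppress=True)
s=status.observe();print(s)
P={}
for n in("scene","top"):
    p=cams.get_image(n);P[n]=p;save(p,n+"0.png");print(n,-np.array(p["R"]).T@p["t"])
for k in["core_centre","transformer","jig","nest","backstop","cam","wing","heat_sink","capacitor","glue","amber_tape"]:
    for n in P: print(k,n,[(np.array(d["xy"]).round(1),round(d["confidence"],2)) for d in nets.search_frame(P[n],k)][:4])
E
```

```text
{'time_s': 0.0, 'joint_pos': array([-1.4,  0.7, -0. ,  1.5,  0. ,  1. , -0.1]), 'qd': array([ 0.,  0., -0., -0., -0., -0.,  0.]), 'joint_efforts': array([  0. , -88.3,   1.2, -23.6,   0. ,   0. ,   0. ]), 'tool_pos': array([128.1, 560.3, 230.8]), 'ee_rot': array([-0.4, -3.1,  0. ]), 'wrist_force': array([ 0.4, -0.1, -0.3]), 'wrist_torque': array([-0., -0.,  0.]), 'grasp_force': 0.0, 'grip_width': 85.22947092964904}
scene [ -72.8 -786.7  427.3]
top [ 441.3 -358.1  918.3]
core_centre scene [(array([295.8, 276.8]), 0.72), (array([317.3, 196. ]), 0.71), (array([340., 208.]), 0.64), (array([247.4, 256.5]), 0.61)]
core_centre top [(array([238.8, 109.7]), 0.83), (array([307.5, 254.9]), 0.68), (array([278.4, 127.9]), 0.67), (array([249. , 252.8]), 0.19)]
transformer scene [(array([312.5, 195.1]), 0.84), (array([296. , 278.5]), 0.81), (array([340.5, 210.1]), 0.54)]
transformer top [(array([310.2, 257.5]), 0.85), (array([275.5, 127.8]), 0.59), (array([235.2, 110. ]), 0.55)]
jig scene [(array([247.5, 253. ]), 0.88)]
jig top [(array([248.7, 252. ]), 0.96)]
nest scene [(array([243.9, 256.1]), 0.7
[... 214 characters left out ...]
44.1]), 0.77), (array([247.6, 253.7]), 0.5)]
cam scene [(array([250.9, 253.1]), 0.7)]
cam top [(array([258.5, 254.9]), 0.75), (array([248.5, 250.7]), 0.27)]
wing scene [(array([250.4, 249. ]), 0.62)]
wing top [(array([260.3, 255. ]), 0.72)]
heat_sink scene [(array([320.3, 264.4]), 0.65)]
heat_sink top [(array([310.4, 227.5]), 0.59)]
capacitor scene [(array([196.6, 278.2]), 0.88), (array([295.2, 276.3]), 0.5), (array([251.4, 251.2]), 0.19)]
capacitor top [(array([245.2, 309.6]), 0.56)]
glue scene [(array([268. , 199.2]), 0.75), (array([196.9, 281.1]), 0.59)]
glue top [(array([215. , 173.7]), 0.82)]
amber_tape scene [(array([253.7, 310.4]), 0.82)]
amber_tape top [(array([306.9, 328.2]), 0.84)]
```

```bash
python3 -c "
import cv2,numpy as np
a=cv2.imread('pics/scene0.png');b=cv2.imread('pics/top0.png');print(a.shape)"
```

```text
(420, 560, 3)
```

View pics/scene0.png

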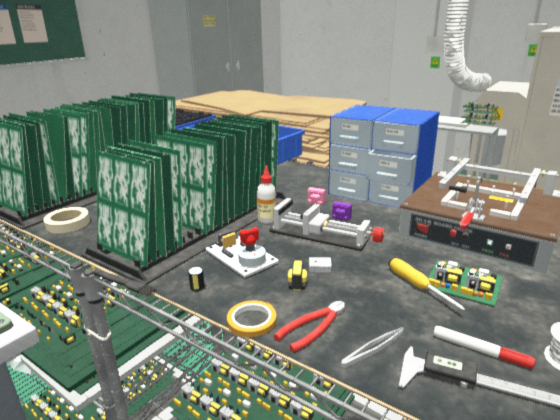

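View pics/top0.png

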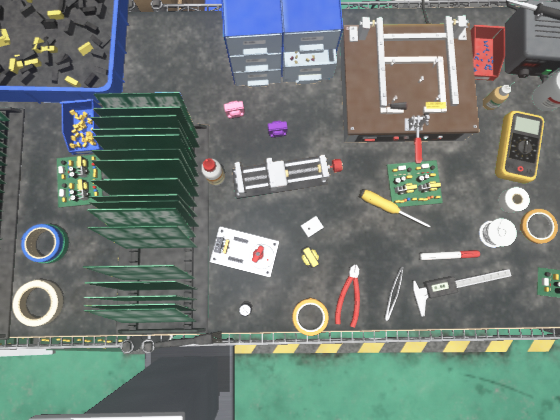

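The scene picture shows the yellow/black transformer at (297,275), the jig at (245,253) with the red knob at (250,237), the capacitor at (196,279) and the glue bottle at (266,200). In the top picture they sit at (310,257), (245,251), (258,254), (245,310) and (213,170). The pink and purple ones are look-alikes.

```bash
python3 - <<'E'
from h import *
np.set_printoptions(precision=1,suppress=True)
a=cams.get_image("scene");b=cams.get_image("top")
print(np.array(b["R"]),np.array(b["mtx"]))
for k,i in[("transformer",None),("jig",None),("wing",None),("cam",None),("backstop",None),("heat_sink",None),("capacitor",None),("glue",None),("amber_tape",None)]:
    A=nets.cut_out(a,k);B=nets.cut_out(b,k)
    if k=="transformer":
        A=[d for d in A if d["xy"][1]>240];B=[d for d in B if d["xy"][1]>200]
    if not A or not B: print(k,len(A),len(B));continue
    X,e=tri(a,A[0]["xy"],b,B[0]["xy"]);print(k,X,e)
    m=np.array(B[0]["pixels"]).astype(np.uint8)
    ys,xs=np.nonzero(m)
    z={"jig":10,"transformer":35,"wing":62,"heat_sink":15,"capacitor":35,"glue":60,"amber_tape":12,"cam":32,"backstop":36}[k]
    pts=np.array([atz(b,(x,y),z)[:2] for x,y in zip(xs,ys)],np.float32)
    print("   rect@z",z,cv2.minAreaRect(pts),len(xs))
def crop(p,c,w,h,f): 
    im=np.array(p["img"])[c[1]-h:c[1]+h,c[0]-w:c[0]+w,::-1]
    return cv2.resize(im,None,fx=f,fy=f,interpolation=cv2.INTER_CUBIC)
cv2.imwrite("pics/c0.png",np.vstack([crop(b,(265,253),66,44,6)[:300],crop(a,(255,255),66,44,6)[:300]]))
E
```

```text
[[-0.  -1.   0. ]
 [-1.   0.  -0.1]
 [ 0.1 -0.  -1. ]] [[419.9   0.  276.3]
 [  0.  419.9 212.4]
 [  0.    0.    1. ]]
transformer [ 468.5 -428.9   10. ] 1.4897542953273728
   rect@z 35 ((470.2642822265625, -431.44915771484375), (40.856170654296875, 33.22813034057617), 32.300113677978516) 276
jig [ 487.4 -299.6   12.3] 3.484496046977182
   rect@z 10 ((486.01116943359375, -292.177734375), (137.57704162597656, 81.67625427246094), 75.16595458984375) 2137
wing [ 478.8 -326.9   35.5] 6.921327725715317
   rect@z 62 ((472.9481201171875, -330.40484619140625), (47.394073486328125, 45.71795654296875), 44.16979217529297) 448
cam [ 476.8 -322.6   21.3] 6.229846853463885
   rect@z 32 ((474.5992431640625, -329.9312744140625), (48.378055572509766, 50.1950798034668), 89.10221862792969) 473
backstop [ 503.5 -243.    20.5] 4.655542277125602
   rect@z 36 ((497.9658508300781, -247.25778198242188), (26.022018432617188, 29.840892791748047), 74.16184997558594) 165
heat_sink [ 537.5 -440.2   11.6] 5.009480220912022
   rect@z 15 ((537.7068481445312, -440.1994934082031), (30.63327980041504, 41.59294891357422), 34.03153991699219) 256
capacitor [ 364.7 -297.9   20.5] 0.4151302144866161
   rect@z 35 ((366.4537353515625, -294.84698486328125), (24.760276794433594, 24.148469924926758), 89.02880859375) 137
glue [ 655.9 -230.8   52.7] 0.6031891372263449
   rect@z 60 ((651.6842651367188, -231.26171875), (62.49339294433594, 42.00624084472656), 26.198545455932617) 494
amber_tape [ 330.3 -452.5   12. ] 9.930174845351354
   rect@z 12 ((345.8730163574219, -431.0528564453125), (73.83799743652344, 73.97886657714844), 89.01777648925781) 533
```

View pics/c0.png

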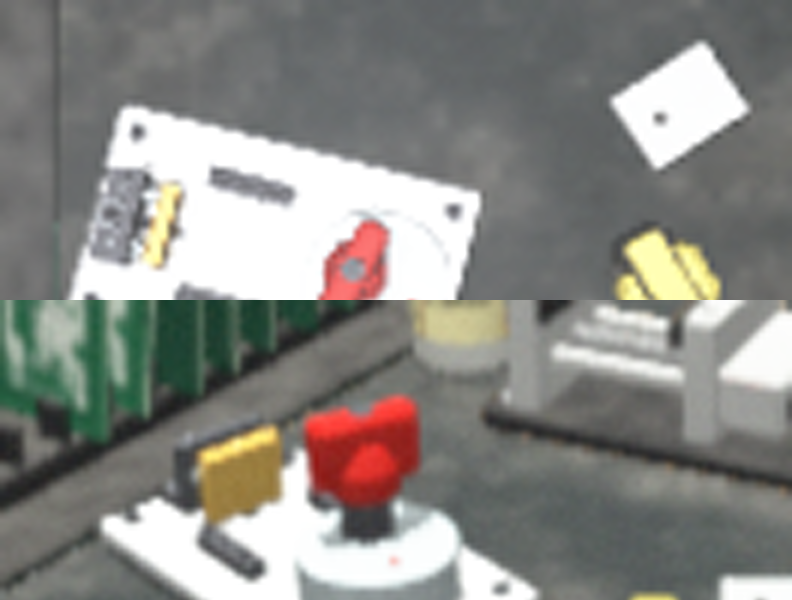

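```bash
python3 - <<'E'
from h import *
np.set_printoptions(precision=2,suppress=True)
a=cams.get_image("scene");b=cams.get_image("top")
im=np.array(b["img"]).astype(int);r,g,bl=im[...,0],im[...,1],im[...,2]
# jig plate by brightness
w=((im.min(2)>150)).astype(np.uint8)
J=np.array(nets.cut_out(b,"jig")[0]["pixels"]).astype(np.uint8)
w&=cv2.dilate(J,np.ones((7,7)))
def rect(m,z):
    ys,xs=np.nonzero(m);return cv2.minAreaRect(np.array([atz(b,(x,y),z)[:2] for x,y in zip(xs,ys)],np.float32))
print("plate",rect(w,10))
red=((r>150)&(g<110)&(bl<110)).astype(np.uint8)&cv2.dilate(J,np.ones((7,7)))
ys,xs=np.nonzero(red);P=np.array([atz(b,(x,y),70)[:2] for x,y in zip(xs,ys)])
u,s,v=np.linalg.svd(P-P.mean(0),full_matrices=False);print("red",P.mean(0),v,s,np.degrees(np.arctan2(v[0,1],v[0,0])),rect(red,70))
ps=np.array([486.0,-292.2]);yaw=np.radians(75.17)
Rz=lambda q:np.array([[np.cos(q),-np.sin(q)],[np.sin(q),np.cos(q)]])
jw=lambda x,y,z:np.r_[ps+Rz(yaw)@[x,y],z]
print("pivot",jw(-32,0,0),"nest",jw(11,0,10))
F=6
def crop(p,c,w,h):
    I=np.array(p["img"])[c[1]-h:c[1]+h,c[0]-w:c[0]+w,::-1]
    I=cv2.resize(I,None,fx=F,fy=F,interpolation=cv2.INTER_CUBIC)
    pl=lambda L,col:cv2.polylines(I,[np.array([((proj(p,X)-[c[0]-w,c[1]-h]+.5)*F) for X in L]).astype(int)],True,col,1)
    pl([jw(x,y,10) for x,y in((-67,-40),(67,-40),(67,40),(-67,40))],(255,0,255))
    pl([jw(x,y,10) for x,y in((-10,-16),(32,-16),(32,16),(-10,16))],(255,0,0))
    t=np.array([469.5,-431]);q=np.radians(32.3-90)
    for z in(0,35): pl([np.r_[t+Rz(q)@[x,y],z] for x,y in((-16,-21),(16,-21),(16,21),(-16,21))],(0,0,255) if z else (0,255,0))
    return I
cv2.imwrite("pics/c1.png",np.vstack([crop(b,(265,250),66,30)[:360],crop(a,(260,262),66,34)[100:340]]))
E
```

```text
plate ((486.8326416015625, -291.95086669921875), (135.46351623535156, 81.24147033691406), 74.95907592773438)
red [ 477.83 -324.04] [[-0.9   0.44]
 [ 0.44  0.9 ]] [60.06 44.79] 153.72849876113054 ((477.7295837402344, -323.68328857421875), (18.518341064453125, 31.13808822631836), 44.046661376953125)
pivot [ 477.81 -323.13    0.  ] nest [ 488.82 -281.57   10.  ]
```

View pics/c1.png

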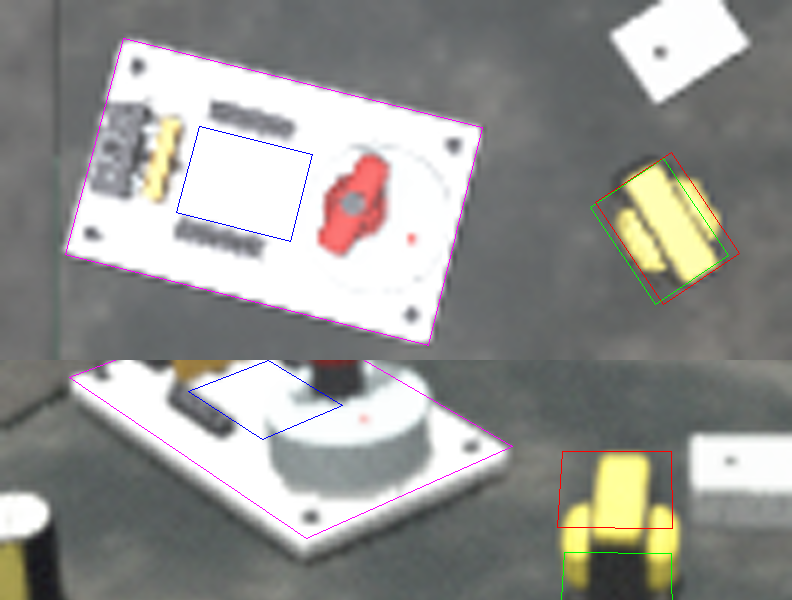

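```bash
cat >> h.py <<'E'
from scipy.spatial.transform import Rotation as Ro
from scipy.optimize import minimize
def pose():
    s=status.observe();M=Ro.from_rotvec(s["ee_rot"]).as_matrix();return np.array(s["tool_pos"]),M,s
def delta(tgt,p0=None):
    p,M,s=pose();return M.T@(np.array(tgt)-(p if p0 is None else p0))
def yaws():
    p,M,s=pose();a=lambda v:np.degrees(np.arctan2(v[1],v[0]));return a(M[:,0]),a(M[:,1])
E
python3 - <<'E'
from h import *
np.set_printoptions(precision=1,suppress=True)
p,M,s=pose();print(p,M,yaws())
for t in([400,400,400],[580,0,400],[480,-330,400]): print(t,delta(t))
b=cams.get_image("top");a=cams.get_image("scene")
S=[[d for d in nets.cut_out(q,"transformer") if d["xy"][1]>m][0]["pixels"] for q,m in((b,200),(a,240))]
def iou(v,full=False):
    c,s_=np.cos(np.radians(v[2])),np.sin(np.radians(v[2]));sc=0
    L=[np.r_[v[0]+c*x-s_*y,v[1]+s_*x+c*y,z] for x in(-16,16) for y in(-21,21) for z in(0,35)]
    out=[]
    for q,m in zip((b,a),S):
        o=np.zeros((420*4,560*4),np.uint8);h=cv2.convexHull(np.array([(proj(q,X)+.5)*4 for X in L]).astype(np.int32))
        cv2.fillConvexPoly(o,h,1);mm=cv2.resize(np.array(m).astype(np.uint8),(2240,1680),interpolation=cv2.INTER_NEAREST)
        out.append((o&mm).sum()/(o|mm).sum())
    return -sum(out) if not full else out
for q0 in(-60,-50):
    r=minimize(iou,[470,-431,q0],method="Nelder-Mead",options=dict(initial_simplex=[[470,-431,q0],[474,-431,q0],[470,-427,q0],[470,-431,q0+8]],xatol=.1,fatol=1e-3));print(r.x,iou(r.x,True))
print("strip",atz(b,(310.3-.5,256.7),35))
d=atz(b,(199+411/6-.5,220+239/6-.5),32)[:2]-[477.8,-323.1];print("dot",d,np.linalg.norm(d),np.degrees(np.arctan2(d[1],d[0])))
E
```

```text
[128.2 560.5 231.3] [[-1.   0.2 -0. ]
 [ 0.2  1.  -0. ]
 [ 0.  -0.  -1. ]] (np.float64(167.11746837634678), np.float64(77.11746858103916))
[400, 400, 400] [-300.8  -95.9 -168.7]
[580, 0, 400] [-565.4 -445.7 -168.7]
[480, -330, 400] [-541.5 -789.7 -168.6]
[ 470.2 -431.6  -55.2] [np.float64(0.725365305357812), np.float64(0.7279784366576819)]
[ 470.8 -431.8  -56.1] [np.float64(0.7203720930232558), np.float64(0.730419731717871)]
strip [ 471.2 -431.1   35. ]
dot [-10.5 -18.3] 21.090812541078584 -119.71725977556508
```

```bash
python3 -m inch '[[-1,0,0,-0.17,0],[-1,0,0,-0.17,0],[-1,0,0,-0.17,0],[-1,0,0,-0.17,0],[-1,-0.3,-0.096,-0.17,50],[-1,-0.3,-0.096,-0.17,50],[-1,-0.3,-0.096,-0.17,50],[-1,-0.3,-0.096,-0.17,50],[-1,-0.3,-0.096,-0.17,50],[-1,-0.3,-0.096,-0.17,50],[-1,-0.3,-0.096,-0.17,50],[-1,-0.3,-0.096,-0.17,50]]'; python3 - <<'E'
from h import *
np.set_printoptions(precision=3,suppress=True)
print(pose()[0],yaws(),pose()[2]["joint_pos"]);
for t in([580,50,400],[500,-330,400],[471,-431,250]): print(t,delta(t)/1e3)
E
```

```text
time_s: 3.55
tool_pos: [402.6, 397.0, 401.4]
ee_rot: [1.654, 2.669, -0.0]
wrist_force: [-0.4, -0.1, -0.3]
grip_width: 85.2
grasp_force: 0.0
[402.646 397.011 401.408] (np.float64(116.42563272273638), np.float64(26.425701420545195)) [-0.94   0.571  0.224  1.162 -0.12   1.421 -0.272]
[580, 50, 400] [-0.39   0.004  0.002]
[500, -330, 400] [-0.694 -0.236  0.002]
[471, -431, 250] [-0.772 -0.307  0.153]
```

```bash
python3 -m inch '[[-1,-0.39,0,0,40],[-1,-0.39,0,0,40],[-1,-0.39,0,0,40],[-1,-0.39,0,0,40],[-1,-0.39,0,0,40],[-1,-0.39,0,0,40],[-1,-0.39,0,0,40],[-1,-0.39,0,0,40],[-1,-0.39,0,0,40],[-1,-0.55,-0.12,0,60],[-1,-0.55,-0.12,0,60],[-1,-0.55,-0.12,0,60]]'; python3 - <<'E'
from h import *
np.set_printoptions(precision=3,suppress=True)
print(pose()[0],yaws(),pose()[2]["joint_pos"]);
for t in([560,-150,400],[500,-330,400],[471,-431,250],[471,-431,100]): print(t,delta(t)/1e3)
E
```

```text
time_s: 4.55
tool_pos: [553.7, -59.7, 401.2]
ee_rot: [2.764, 1.493, -0.0]
wrist_force: [1.6, -0.3, 0.0]
grip_width: 85.6
grasp_force: 0.0
[553.723 -59.691 401.212] (np.float64(56.734339295090365), np.float64(-33.2656612500249)) [-0.18   0.582  0.494  1.201 -0.267  1.421 -0.296]
[560, -150, 400] [-0.072  0.055  0.001]
[500, -330, 400] [-0.255  0.103  0.001]
[471, -431, 250] [-0.356  0.135  0.151]
[471, -431, 100] [-0.356  0.135  0.301]
```

```bash
python3 -m inch '[[-1,-0.356,0.135,0,26],[-1,-0.356,0.135,0,26],[-1,-0.356,0.135,0,26],[-1,-0.356,0.135,0,26],[-1,-0.356,0.135,0,26],[-1,-0.356,0.135,0,26],[-1,-0.356,0.135,0,26],[-1,-0.356,0.135,0,26],[-0.5,-0.356,0.135,0.3,26],[-0.5,-0.356,0.135,0.3,26],[-0.5,-0.356,0.135,0.3,26],[-0.5,-0.356,0.135,0.3,26]]'; python3 - <<'E'
from h import *
np.set_printoptions(precision=3,suppress=True)
print(pose()[0],yaws(),pose()[2]["joint_pos"]);
for t in([471,-431,100],[471,-431,10]): print(t,delta(t)/1e3)
E
```

```text
time_s: 5.55
tool_pos: [478.4, -409.2, 235.0]
ee_rot: [3.026, 0.842, 0.0]
wrist_force: [1.8, -0.9, 0.0]
grip_width: 63.5
grasp_force: 0.0
[ 478.412 -409.199  235.014] (np.float64(31.108631151893118), np.float64(-58.89136758778126)) [ 0.441  0.846  0.516  1.266 -0.419  1.135 -0.041]
[471, -431, 100] [-0.018  0.015  0.135]
[471, -431, 10] [-0.018  0.015  0.225]
```

```bash
python3 -m inch '[[-0.5,-0.018,0.015,0.135,0],[-0.5,-0.018,0.015,0.135,0],[-0.5,-0.018,0.015,0.135,0],[-0.5,-0.018,0.015,0.135,0],[-0.5,-0.018,0.015,0.135,0],[-0.5,-0.018,0.015,0.135,0]]'; python3 - <<'E'
from h import *
np.set_printoptions(precision=4,suppress=True)
print(pose()[0],yaws());
for t in([471,-431,100],[471,-431,10]): print(t,delta(t)/1e3)
a=cams.get_image("scene");b=cams.get_image("top")
I=[cv2.resize(np.array(q["img"])[c[1]-50:c[1]+50,c[0]-65:c[0]+65,::-1],None,fx=3,fy=3,interpolation=cv2.INTER_CUBIC) for q,c in((a,(296,262)),(b,(310,257)))]
p=pose()[0]
print(proj(a,p),proj(b,p))
cv2.imwrite("pics/g.png",np.hstack(I))
E
```

```text
time_s: 6.05
tool_pos: [471.7, -431.5, 103.3]
ee_rot: [3.025, 0.843, 0.001]
wrist_force: [1.0, 0.5, 0.7]
grip_width: 64.3
grasp_force: 0.0
[ 471.6635 -431.5299  103.2909] (np.float64(31.12529604401135), np.float64(-58.87471806784072))
[471, -431, 100] [-0.0003 -0.0008  0.0033]
[471, -431, 10] [-0.0003 -0.0009  0.0933]
[297.1424 228.9675] [312.9745 254.9055]
```

View pics/g.png

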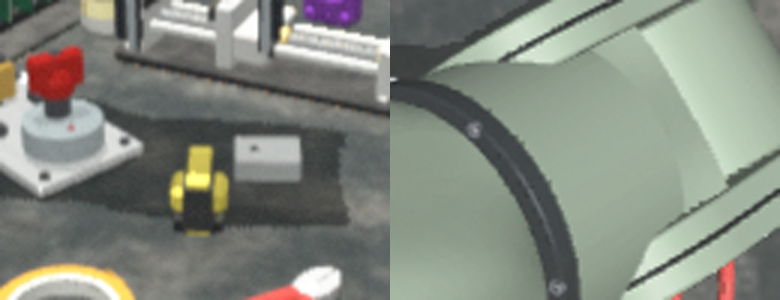

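```bash
python3 -m inch '[[-0.5,0,0,0.04,0],[-0.5,0,0,0.07,0],[-0.5,0,0,0.089,0],[-0.5,0,0,0.089,0],[-0.5,0,0,0.089,0],[0.6,0,0,0.089,0],[0.6,0,0,0.089,0],[0.6,0,0,0.089,0],[0.6,0,0,0.089,0],[0.6,0,0,0.089,0],[0.6,0,0,0.089,0],[0.6,0,0,0.089,0]]' 30; python3 - <<'E'
from h import *
np.set_printoptions(precision=4,suppress=True)
print(pose()[0],yaws())
a=cams.get_image("scene")
I=cv2.resize(np.array(a["img"])[212:312,231:361,::-1],None,fx=5,fy=5,interpolation=cv2.INTER_CUBIC)
cv2.imwrite("pics/g2.png",I)
E
```

```text
time_s: 7.15
tool_pos: [471.9, -431.8, 14.7]
ee_rot: [3.024, 0.842, 0.002]
wrist_force: [-0.9, 2.5, 13.3]
grip_width: 31.7
grasp_force: 29.3
[ 471.9228 -431.7682   14.6617] (np.float64(31.127909113891032), np.float64(-58.872209286573025))
```

View pics/g2.png

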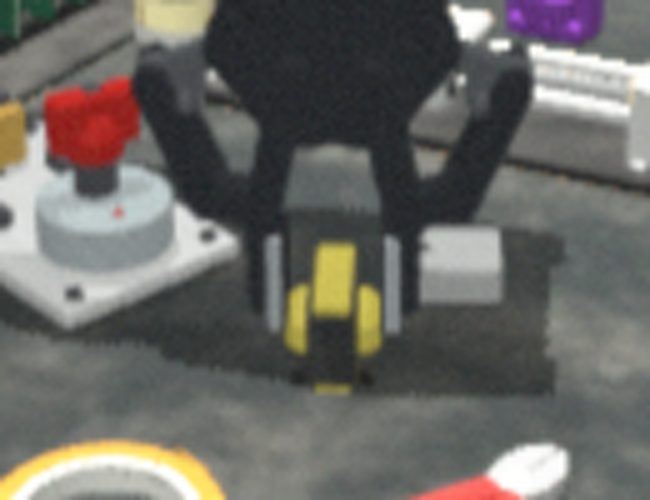

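```bash
python3 -m inch '[[0.6,0,0,-0.02,0],[0.6,0,0,-0.06,0],[0.6,0,0,-0.1,0],[0.6,0,0,-0.13,0],[0.6,0,0,-0.13,-15],[0.6,0,0,-0.13,-30],[0.6,0,0,-0.13,-44],[0.6,0,0,-0.13,-44],[0.6,0,0,-0.13,-44],[0.6,0,0,-0.13,-44]]'; python3 - <<'E'
from h import *
np.set_printoptions(precision=4,suppress=True)
print(pose()[0],yaws(),pose()[2]["wrist_force"])
b=cams.get_image("top");a=cams.get_image("scene")
print("pad",[ (np.array([[np.cos(1.31),np.sin(1.31)],[-np.sin(1.31),np.cos(1.31)]])@(atz(b,(199+x/6-.5,220+y/6-.5),36)[:2]-[486.4,-292.1])) for x,y in((183,118),(160,200))])
n=[489.2,-281.5]
for z in(100,24.7): print(z,delta([*n,z])/1e3)
for q,w in((a,240),(b,0)): print([(d["xy"],d["confidence"]) for d in nets.search_frame(q,"transformer")])
p=pose()[0];print(proj(a,p),proj(a,p+[0,0,3]))
E
```

```text
time_s: 8.03
tool_pos: [471.3, -431.4, 143.9]
ee_rot: [2.501, 1.899, -0.0]
wrist_force: [-0.6, -0.4, -0.4]
grip_width: 32.0
grasp_force: 30.9
[ 471.2524 -431.4398  143.8586] (np.float64(74.4409693835764), np.float64(-15.558970678248036)) [-0.5797 -0.3681 -0.4403]
pad [array([ 35.1734, -15.7788]), array([35.6009, 13.8345])]
100 [ 0.1493 -0.0234  0.0437]
24.7 [ 0.1493 -0.0235  0.119 ]
[([340.2, 209.8], 0.84), ([318.6, 195.1], 0.73), ([297.8, 210.1], 0.67)]
[([275.9, 128.5], 0.84), ([233.8, 110.9], 0.56)]
[296.5081 207.636 ] [296.4974 205.9391]
```

```bash
python3 -m inch '[[0.6,0.04,-0.006,0,-0.6],[0.6,0.08,-0.012,0,-0.6],[0.6,0.12,-0.018,0,-0.6],[0.6,0.1493,-0.0234,0,-0.6],[0.6,0.1493,-0.0234,0.03,-0.6],[0.6,0.1493,-0.0234,0.068,-0.6],[0.6,0.1493,-0.0234,0.068,-0.6],[0.6,0.1493,-0.0234,0.068,-0.6],[0.6,0.1493,-0.0234,0.068,-0.6]]'; python3 - <<'E'
from h import *
np.set_printoptions(precision=4,suppress=True)
p,M,s=pose();print(p,yaws(),s["wrist_force"])
print(delta([489.2,-281.5,24.7])/1e3)
a=cams.get_image("scene");q=np.radians(yaws()[0]);F=6;c0=(200,190)
I=cv2.resize(np.array(a["img"])[190:285,200:320,::-1],None,fx=F,fy=F,interpolation=cv2.INTER_CUBIC)
pl=lambda L,col:cv2.polylines(I,[np.array([(proj(a,X)-c0+.5)*F for X in L]).astype(int)],True,col,1)
for z,col in((-14.7,(0,255,0)),(20.3,(0,0,255))):
    pl([[p[0]+np.cos(q)*x-np.sin(q)*y,p[1]+np.sin(q)*x+np.cos(q)*y,p[2]+z] for x,y in((-21,-16),(21,-16),(21,16),(-21,16))],col)
cv2.imwrite("pics/g3.png",I)
E
```

```text
time_s: 8.98
tool_pos: [489.9, -282.0, 76.4]
ee_rot: [2.499, 1.902, 0.0]
wrist_force: [-0.1, -0.4, 0.9]
grip_width: 31.8
grasp_force: 30.8
[ 489.9007 -282.028    76.4137] (np.float64(74.5538977507093), np.float64(-15.446038734245928)) [-0.0723 -0.3632  0.9065]
[ 0.0004 -0.0009  0.0517]
```

View pics/g3.png

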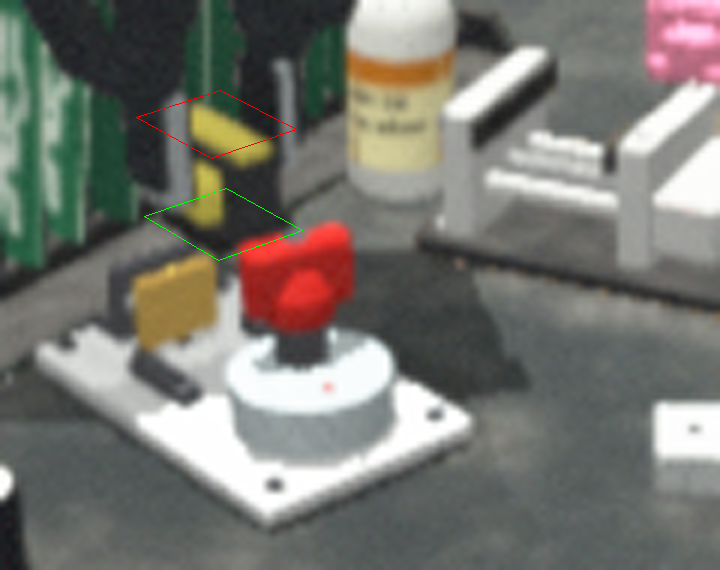

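The held core hangs in the scene at (236,215), in line with the nest seen behind the knob. Its near end is about where the model expects it, within 1–2 mm, so I'll lower it with small corrections.

```bash
python3 -m inch '[[0.6,0,-0.0009,0.015,-0.5],[0.6,0,-0.0009,0.03,-0.5],[0.6,0,-0.0009,0.038,-0.5],[0.6,0,-0.0009,0.042,-0.5],[0.6,0,-0.0009,0.044,-0.5],[0.6,0,-0.0009,0.044,-0.5]]'; python3 - <<'E'
from h import *
np.set_printoptions(precision=4,suppress=True)
print(yaws(),delta([489.2,-281.5,24.7])/1e3)
E
```

```text
time_s: 9.53
tool_pos: [488.9, -281.2, 31.3]
ee_rot: [2.489, 1.916, 0.0]
wrist_force: [0.2, -0.4, -0.2]
grip_width: 31.7
grasp_force: 30.8
(np.float64(75.17095332446806), np.float64(-14.829037093654444)) [-0.0002  0.0003  0.0066]
```

```bash
python3 -m inch '[[0.6,0,0,0.002,0],[0.6,0,0,0.004,0],[0.6,0,0,0.0055,0],[0.6,0,0,0.0065,0],[0.6,0,0,0.0065,0]]'
```

```text
time_s: 9.95
tool_pos: [488.8, -281.0, 24.7]
ee_rot: [2.489, 1.916, 0.0]
wrist_force: [-2.2, 2.7, 9.7]
grip_width: 31.7
grasp_force: 32.0
```

```bash
python3 -m inch '[[-0.3,0,0,0.0055,0],[-0.3,0,0,0.0055,0],[-0.3,0,0,0.0055,0],[-0.3,0,0,0.0055,0],[-0.3,0,0,-0.02,0],[-0.3,0,0,-0.06,0],[-0.3,0,0,-0.1,0],[-0.3,0,0,-0.12,0],[-0.3,0,0,-0.12,-38],[-0.3,0,0,-0.12,-38],[-0.3,0,0,-0.12,-38],[-0.3,0,0,-0.12,-38]]'; python3 - <<'E'
from h import *
np.set_printoptions(precision=4,suppress=True)
p,M,s=pose();print(p,yaws(),s["wrist_force"],s["joint_pos"])
c=np.array([486.4,-292.1]);e=np.array([np.cos(np.radians(75.07)),np.sin(np.radians(75.07))])
print("piv",c-32*e,delta([*(c-32*e),110])/1e3)
a=cams.get_image("scene");F=6
I=cv2.resize(np.array(a["img"])[210:295,195:305,::-1],None,fx=F,fy=F,interpolation=cv2.INTER_CUBIC)
n=np.array([-e[1],e[0]])
pl=lambda L,col:cv2.polylines(I,[np.array([(proj(a,X)-(195,210)+.5)*F for X in L]).astype(int)],True,col,1)
for z,col in((10,(0,255,0)),(45,(0,0,255))): pl([[*(c+e*(11+x)+n*y),z] for x,y in((-21,-16),(21,-16),(21,16),(-21,16))],col)
cv2.imwrite("pics/g4.png",I)
E
```

```text
time_s: 10.95
tool_pos: [488.8, -280.9, 144.5]
ee_rot: [1.93, 2.479, -0.0]
wrist_force: [0.3, 0.7, 0.1]
grip_width: 55.4
grasp_force: 0.0
[ 488.7706 -280.9496  144.517 ] (np.float64(104.1982822544706), np.float64(14.198287479989817)) [0.3139 0.6546 0.1468] [ 0.4003  0.8093  0.1262  1.636  -0.1408  0.7047  0.843 ]
piv [ 478.1556 -323.0197] [-0.0382 -0.0206  0.0345]
```

View pics/g4.png

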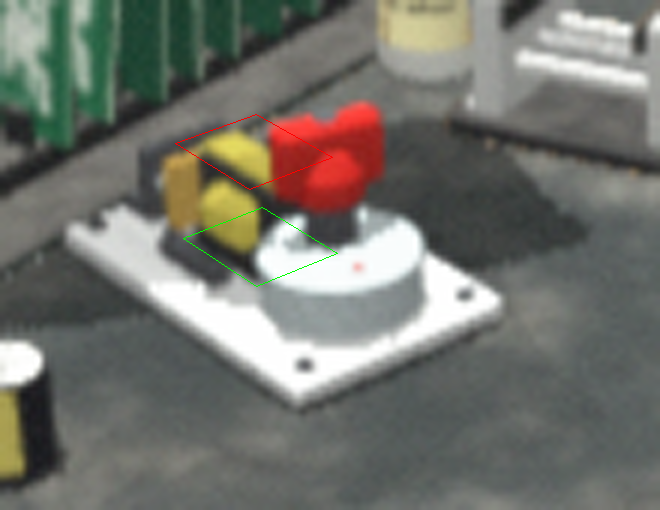

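The core stands upright between the rails, in front of the pad, at (230,190) in the crop and inside the model outline. The wing is at (330,150).

```bash
python3 -m inch '[[-0.3,-0.0382,-0.0206,0,-46],[-0.3,-0.0382,-0.0206,0,-46],[-0.3,-0.0382,-0.0206,0,-46],[-0.3,-0.0382,-0.0206,0,-46],[-0.3,-0.0382,-0.0206,0,-46],[-0.3,-0.0382,-0.0206,0,-46],[-0.3,-0.0382,-0.0206,0.034,-46],[-0.3,-0.0382,-0.0206,0.034,-46],[-0.3,-0.0382,-0.0206,0.034,-46]]'; python3 - <<'E'
from h import *
np.set_printoptions(precision=4,suppress=True)
print(yaws(),delta([478.2,-323.0,54])/1e3,pose()[2]["wrist_torque"],pose()[2]["joint_pos"][6])
E
```

```text
time_s: 11.75
tool_pos: [477.1, -322.7, 109.7]
ee_rot: [-0.823, -3.029, -0.001]
wrist_force: [0.2, -0.9, 0.1]
grip_width: 55.5
grasp_force: 0.0
(np.float64(149.58973212762558), np.float64(59.58974995539975)) [-0.0012  0.0003  0.0557] [-0.0416  0.0072 -0.065 ] 1.4616518403182674
```

```bash
python3 -m inch '[[-0.3,-0.001,0,0.03,-1],[-0.3,-0.001,0,0.045,-1],[-0.3,-0.001,0,0.055,-1],[-0.3,-0.001,0,0.055,-1],[0.9,-0.001,0,0.055,-1],[0.9,-0.001,0,0.055,-1],[0.9,-0.001,0,0.055,-1],[0.9,-0.001,0,0.055,-1],[0.9,-0.001,0,0.055,-1],[0.9,-0.001,0,0.055,-1],[0.9,-0.001,0,0.055,-1]]' 60; python3 - <<'E'
from h import *
np.set_printoptions(precision=4,suppress=True)
print(yaws(),pose()[2]["wrist_torque"],pose()[2]["joint_efforts"][6],pose()[2]["joint_pos"][6])
E
```

```text
time_s: 12.67
tool_pos: [479.1, -323.7, 56.4]
ee_rot: [0.791, 3.039, -0.001]
wrist_force: [-2.1, 1.9, 11.3]
grip_width: 10.6
grasp_force: 59.6
(np.float64(150.81459852161), np.float64(60.81459050260123)) [ 0.385   0.2531 -0.0051] 0.016068316181190312 1.4643265904286122
```

```bash
cat > r.py <<'E'
from h import *
np.set_printoptions(precision=4,suppress=True)
p,M,s=pose();y=yaws()[1];print("phi",round(np.radians(60.8-y)+.26,3),"yaw",round(y,2),"T",s["wrist_torque"],"F",s["wrist_force"],"q7",s["joint_efforts"][6],s["joint_pos"][6],p)
E
python3 -m inch '[[0.9,0,0,0,6],[0.9,0,0,0,12],[0.9,0,0,0,18],[0.9,0,0,0,24],[0.9,0,0,0,30],[0.9,0,0,0,35],[0.9,0,0,0,40],[0.9,0,0,0,44],[0.9,0,0,0,46],[0.9,0,0,0,48]]'; python3 r.py
```

```text
time_s: 13.5
tool_pos: [477.9, -324.7, 56.3]
ee_rot: [1.963, 2.452, -0.003]
wrist_force: [-8.3, -4.7, 13.2]
grip_width: 10.4
grasp_force: 60.1
phi 1.1 yaw 12.66 T [-0.8384  2.0791  0.1358] F [-8.2625 -4.7286 13.2315] q7 0.5135219916701317 0.9177375052076959 [ 477.8509 -324.6644   56.339 ]
```

```bash
python3 -m inch '[[0.9,0,-0.001,0,2],[0.9,0,-0.001,0,4],[0.9,0,-0.001,0,6],[0.9,0,-0.001,0,8],[0.9,0,-0.001,0,10],[0.9,0,-0.001,0,12]]'; python3 r.py
```

```text
time_s: 14.0
tool_pos: [477.3, -324.7, 56.3]
ee_rot: [2.207, 2.234, -0.001]
wrist_force: [-6.9, -2.5, 12.2]
grip_width: 10.6
grasp_force: 59.9
phi 1.309 yaw 0.69 T [-0.6604  1.5     0.1414] F [-6.9155 -2.5274 12.2231] q7 0.7357805594801903 0.7828001755271534 [ 477.3118 -324.7485   56.3449]
```

```bash
python3 -m inch '[[0.9,0,-0.0005,0,1.5],[0.9,0,-0.0005,0,3],[0.9,0,-0.0005,0,4.5],[0.9,0,-0.0005,0,6],[0.9,0,-0.0005,0,6]]'; python3 r.py;  python3 -m inch '[[0.9,0,-0.0005,0,1.5],[0.9,0,-0.0005,0,3],[0.9,0,-0.0005,0,4.5],[0.9,0,-0.0005,0,5],[0.9,0,-0.0005,0,5]]'; python3 r.py
```

```text
time_s: 14.42
tool_pos: [477.0, -324.8, 56.4]
ee_rot: [2.321, 2.115, -0.001]
wrist_force: [-4.3, -3.1, 10.6]
grip_width: 10.8
grasp_force: 59.8
phi 1.414 yaw -5.32 T [-0.6239  1.1941  0.0387] F [-4.2631 -3.1146 10.6045] q7 -0.6374097056686878 0.7147839676922428 [ 477.0105 -324.757    56.3626]
time_s: 14.83
tool_pos: [476.8, -324.7, 56.4]
ee_rot: [2.409, 2.013, -0.001]
wrist_force: [-3.1, -3.2, 10.1]
grip_width: 10.7
grasp_force: 59.7
phi 1.5 yaw -10.25 T [-0.7584  0.854   0.0251] F [-3.1394 -3.1852 10.1442] q7 -0.369464959949255 0.6588783334542685 [ 476.8057 -324.7045   56.3902]
```

```bash
python3 -m inch '[[0.9,0,-0.0003,0,1],[0.9,0,-0.0003,0,2],[0.9,0,-0.0003,0,3]]'; python3 r.py;  python3 -m inch '[[0.9,0,0,0,1],[0.9,0,0,0,2],[0.9,0,0,0,3]]'; python3 r.py
```

```text
time_s: 15.08
tool_pos: [476.7, -324.7, 56.4]
ee_rot: [2.461, 1.949, -0.0]
wrist_force: [-2.7, -3.7, 8.9]
grip_width: 10.7
grasp_force: 59.5
phi 1.552 yaw -13.25 T [-0.7665  0.5923  0.1815] F [-2.6776 -3.7144  8.8754] q7 0.3157928679138422 0.6246986541807531 [ 476.6695 -324.7094   56.3803]
time_s: 15.33
tool_pos: [476.6, -324.7, 56.4]
ee_rot: [2.511, 1.884, -0.0]
wrist_force: [-3.1, -3.7, 9.5]
grip_width: 10.2
grasp_force: 59.5
phi 1.605 yaw -16.25 T [-0.7143  0.7468  0.1488] F [-3.0886 -3.6938  9.4991] q7 0.3036110009998083 0.5901638857107608 [ 476.5541 -324.6651   56.378 ]
```

```bash
for i in 1; do python3 -m inch '[[0.9,0,0,0,1],[0.9,0,0,0,2],[0.9,0,0,0,3]]' | head -1; python3 r.py; done;  python3 -m inch '[[0.9,0,0,0,1],[0.9,0,0,0,2],[0.9,0,0,0,3]]'|head -1; python3 r.py
```

```text
time_s: 15.58
phi 1.657 yaw -19.25 T [-0.7005  0.9008  0.1629] F [-3.379  -2.9735 11.0587] q7 0.30394474044442177 0.5554944222246956 [ 476.4866 -324.621    56.3954]
time_s: 15.83
phi 1.71 yaw -22.25 T [-0.6654  1.1301  0.1699] F [-4.4566 -3.0125 10.9148] q7 0.3045532386749983 0.5206922897134855 [ 476.3789 -324.5918   56.3562]
```

```bash
python3 -m inch '[[0.9,0,0,0,1],[0.9,0,0,0,2],[0.9,0,0,0,3]]' | head -1; python3 r.py; python3 -m inch '[[0.9,0,0,0,1],[0.9,0,0,0,2]]'|head -1; python3 r.py
```

```text
time_s: 16.08
phi 1.762 yaw -25.24 T [-0.6324  1.2122  0.2642] F [-5.2736 -2.622  11.2393] q7 0.18005182966589928 0.4858304076708879 [ 476.2938 -324.5545   56.3592]
time_s: 16.25
phi 1.797 yaw -27.25 T [-0.5455  1.3271  0.3214] F [-6.208  -1.5238 12.3111] q7 0.1508944295346737 0.46249063937702095 [ 476.1878 -324.5616   56.3441]
```

```bash
python3 - <<'E'
from h import *
a=cams.get_image("scene")
cv2.imwrite("pics/g5.png",cv2.resize(np.array(a["img"])[195:295,185:305,::-1],None,fx=6,fy=6,interpolation=cv2.INTER_CUBIC))
E
```

```text
(no output)
```

View pics/g5.png

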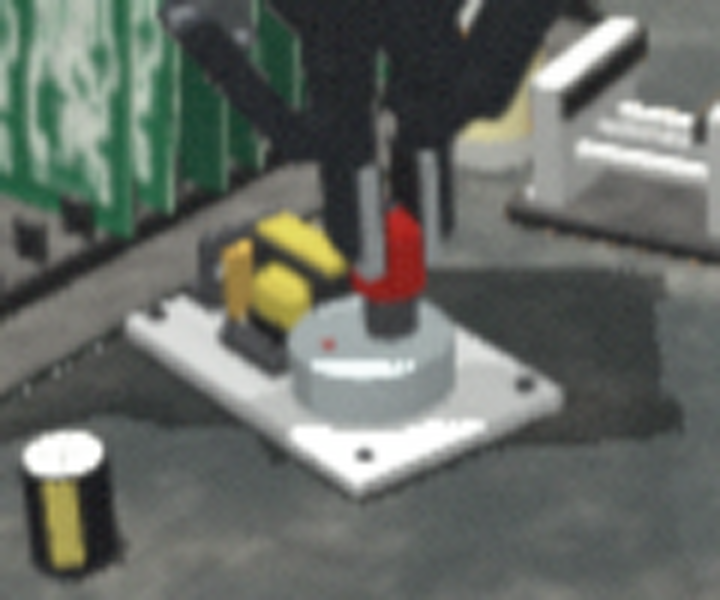

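The pad, core and cam are now in line: the core stands between the pad (235,280) and the disc, with the red dot swung round to (328,345). The torque is rising, so there is contact.

```bash
python3 -m inch '[[0.9,0,0,0,1],[0.9,0,0,0,2],[0.9,0,0,0,3]]' | head -1; python3 r.py
```

```text
time_s: 16.55
phi 1.849 yaw -30.24 T [-0.4909  1.4284  0.333 ] F [-7.4917 -1.9127 12.462 ] q7 0.10154056828469038 0.4273650202900207 [ 476.0911 -324.5331   56.3452]
```

```bash
python3 -m inch '[[0.9,0,0,0,1],[0.9,0,0,0,2],[0.9,0,0,0,3]]' | head -1; python3 r.py
```

```text
time_s: 16.8
phi 1.901 yaw -33.24 T [-0.4061  1.6592  0.3791] F [-7.5958 -2.2092 12.7828] q7 0.042721034260466695 0.3921370917029874 [ 476.0027 -324.4961   56.3615]
```

```bash
python3 -m inch '[[0.9,0,0,0,0],[-0.2,0,0,0,0],[-0.2,0,0,0,0],[-0.2,0,0,0,0],[-0.2,0,0,0,0],[-0.2,0,0,-0.02,0],[-0.2,0,0,-0.05,0],[-0.2,0,0,-0.09,0],[-0.2,0,0,-0.13,0],[-0.2,0,0,-0.15,0],[-0.2,0,0,-0.15,0]]'; python3 - <<'E'
from h import *
a=cams.get_image("scene")
cv2.imwrite("pics/g6.png",cv2.resize(np.array(a["img"])[195:295,185:305,::-1],None,fx=6,fy=6,interpolation=cv2.INTER_CUBIC))
E
```

```text
time_s: 17.72
tool_pos: [477.6, -324.5, 209.6]
ee_rot: [2.758, 1.493, 0.005]
wrist_force: [-0.1, -1.4, -0.4]
grip_width: 50.9
grasp_force: 0.0
```

View pics/g6.png

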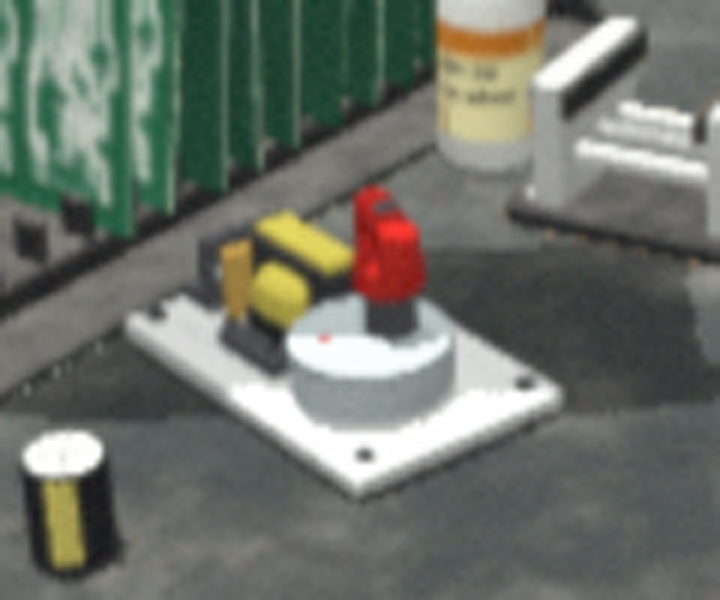

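The core stays clamped upright between the cam and the pad, with the dot at (325,338), and the gripper is clear.

```bash
python3 -c "
from rig import arm
print(arm.finish_job())"
```

```text
the job is handed in; nothing more can be done
None
```

The core stands upright in the nest, clamped against the sprung pad at about 11 N (estimated from the wrist torque); the gripper is clear, nothing else on the bench was touched as far as I could see, and the job is handed in at about 18 s.

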